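# Lock the slotted disc of a bench fixture with its bar

### The arm

A 7-joint arm with a two-finger parallel gripper is mounted at the origin on a cart in front of the work surface, level with it; the furniture and walls round the work are solid. World frame = base frame: x ahead of the robot, y to its left, z up, the work surface at z = 0. Lengths are in m, angles in degrees, forces in N, time in s.
With the tool pointing down it reaches from about 0.425 to 0.875 m from the base axis. Payload 4.7 kg.
Tool frame: the origin (TCP) lies midway between the tips of the shut fingers; the grasp point (between the pads) lies 19 mm behind it (arm.grasp_offset is the distance from the TCP to the grasp point, in m); y points along the fingers, x is the direction in which the jaws open and shut, and the axes are right-handed (so a half turn about y gives the same grasp; the last joint's range is limited). The gripper opens to 85 mm and grips with 20 to 120 N. Pads are 22 mm wide; open, the fingers measure 114 mm over their backs; the gripper's body (76 mm by 85 mm) begins 54 mm behind the grasp point. The pads swing forward as they close: fully open they stand 13 mm farther back than shut.
Start: joints at [69.964, 18.392, -4.016, 83.108, 1.295, 78.541, -3.26], TCP at [0.231, -0.607, 0.231] pointing down, gripper open.
Joint ranges: [-163.93, 163.93], [-17.29, 119.83], [-79.2, 71.16], [3.27, 140.29], [-89.18, 269.18], [5.43, 117.66], [-154.24, 154.24]. Speed limits (degrees/s): [147.25, 147.25, 180, 180, 180, 180, 180].

### API

Orientations are given as a 3x3 rotation matrix whose columns are the frame's x, y, z axes.
In Python, from workcell import sensors, imaging, order, arm gives the robot as it stands.
- The arm moves only by the tool move_arm, never from a script. Its argument "deltas" is text: rows parted by semicolons, each of 5 numbers parted by spaces: the finger opening in cm, from 0 to 8.54, then the shift along the tool's x, y, z in cm, then the turn about the tool's y in degrees. A call has 1 to 10 rows; each row shifts and turns the commanded pose from where the row before left it, along the tool's axes as they then stand; what a row does not reach is not made up. A row lasts 1/8 s, in which the tool goes at most 62.5 mm and 10.7 degrees, less where a joint would pass 70% of its speed; a pose out of reach is approached as far as the arm can. A call with a gripper value outside its range is refused whole. The fingers move at their own pace and stop on an object; "squeeze" is the grip in N (left out, the last holds). Time passes only in rows, so rows that do not move let the fingers close. It gives the time, the measured TCP pose, the force and the opening at its end, in the units of the state.
- sensors.observe(): the state, without advancing time (a new reading comes with each control period).
- imaging.capture(name): name is "scene" or "top" or "wrist"; returns a dict with "color" (400x640x3 uint8, blue, green, red), "camera_matrix" (3x3 intrinsics, pixels), "extrinsics" (4x4, takes a point from camera to world coordinates). Camera axes: x right, y down, z forward; pixel columns grow to the right and rows downward; lengths in m; the calibration is good to about 2 mm. A picture is of the moment at which its call begins. There is no depth.
- order.hand_in(): hands the job in, once; it reports no verdict.
The state is a dict: "clock": time; "joint_positions": joint angles; "qvel": joint speeds; "joint_torque": joint torques, N m; "tool_pos": TCP position; "orientation": TCP orientation; "force": force on the tool from outside, world axes, zero at the start; "moment": the same for the moment, N m; "width": finger opening in m.
Only numpy, scipy, OpenCV 4.12 (cv2) and the standard library are available. Lean on these libraries where they do the work, as an engineer would, in place of code of your own. Each camera call takes 0.05 s, during which the arm holds its last target. There are 200 camera calls.

### The job

Lock the small fixture on the bench: turn its slotted disc by pushing one of the two pegs until the slot lines up with the bar, then push the bar by its upright plate through the disc and fully home, so that the plate rests against the guide. Only push with the fingertips: do not lift the bar, and leave the things lying around the fixture where they are.

Things in the scene. Friction and masses are not known exactly. Their poses are not given: they have to be found in the camera images.
- lock_frame: fixed metal frame: dark steel base plate 270 x 84 x 8 mm on the bench. Origin at bench height straight below the disc's axis; +x is the way in which the bar is pushed home, z up. The plate reaches from x = -200 to +70 mm. The bar runs along y = 0 on a rail whose top is 10 mm above the bench, through the guide and the disc into the keeper (x = 36 to 62 mm, 38 mm wide, top 31.5 mm above the bench)
- guide_stop (a point): centre of the rear face of the covered grey guide, 24 mm above the bench, on which the bar's plate rests when home; 76 mm before the disc's axis. The guide is 40 mm long, 36 mm wide, its screw heads 31.5 mm above the bench; it holds the bar down and straight, with 0.8 mm play on each side
- disc (a joint): turn of the slotted disc about its upright axis, rad, growing anticlockwise seen from above, free to turn from -1.55 to 4.69. The slot lies along the bar at 0 and at 3.14 (the disc is the same either way round), across it at 1.57. The disc turns stiffly (about 0.06 N m, some 3 N at a peg) and stays where it is left
- disc_center (a point): centre of the disc's top face, 26 mm above the bench. The steel disc is 64 mm across, between guide and keeper, with a slot 17 mm wide right across it, its mouths widened to 25 mm as a lead-in; the point's x axis runs along the slot and turns with the disc
- peg_a (a point): centre of the top, 52 mm above the bench, of one of the disc's two upright steel pegs: 11 mm thick, 26 mm tall, 22 mm from the disc's axis, at right angles to the slot
- peg_b (a point): the same point of the other peg, on the opposite side of the axis
- lock_bar: loose steel bar, 14 mm wide, 12 mm tall, 150 g, slides easily, an upright aluminium plate across its rear end (32 mm wide, 8 mm thick, top 52 mm above the bench). Origin at the underside below the plate's front face, x towards the tapered nose, tip at 132 mm. In lock_frame its x is -76 mm when home, about -170 to -181 mm at the start (nose inside the guide)
- push_face (a point): centre of the upper part of the plate's rear face (the face to push), 36 mm above the bench; the plate reaches 16 mm above and 26 mm below this point and 16 mm to either side
- jar: bystander: round white screw-cap jar, 37 mm across, 38 mm tall, origin at the centre of its underside
- vblock: bystander: steel block with a V groove, 45 x 44 x 36 mm tall, origin at the centre of its underside
- bracket: bystander: small bent sheet-metal bracket, 16 x 32 x 9 mm tall, origin at the centre of its underside
- key: bystander: black hex key lying flat, 27 x 73 x 4 mm, origin at the centre of its underside
Things that resemble listed ones, but are neither listed nor needed, are in the scene too. Leave any blue look-alike of the lock_bar alone.

How it is judged (in metres and radians):
On the way, in this order (a step that is already met when the one before it is completed fails the run):
1. the disc is turned until its slot lines up with the bar (within 0.12 rad) (angle between the x axis of disc_center and the x axis of lock_frame, either way round below 0.12 rad), for 0.1 s.
2. the bar is pushed through the disc until its plate is within 4 mm of the guide (x of lock_bar in the frame of lock_frame between -0.08 and -0.072 m and angle between the x axis of lock_bar and the x axis of lock_frame, either way round below 0.12 rad and angle between lock_bar's own z axis and vertical below 0.08 rad), for 0.2 s.
At the end, for the whole second after the job is handed in: the bar is through the slot of the disc and in the keeper, its plate within 4 mm of the guide, straight and level; the slot lies along the bar within 0.12 rad; bar and disc are at rest (all of step 2 and angle between the x axis of disc_center and the x axis of lock_frame, either way round below 0.12 rad and linear speed of lock_bar below 0.01 m/s and velocity of joint disc between -0.05 and 0.05 rad/s); the robot touches nothing.
It fails at once if the bar is lifted (its rear end more than 8 mm off the rail, or tilted by more than 0.15 rad) (height (world z) of lock_bar above 0.018 m or angle between lock_bar's own z axis and vertical above 0.15 rad).
It fails at once if a bystander (jar, V block, bracket or hex key) is moved by more than 20 mm (distance of any of jar, vblock, bracket, key from where it was at the start of the episode above 0.02 m).
It also fails if it takes over 48 s, if anything falls off the work surface, if the arm or the gripper's body presses on something with over 40 N, if the wrist force passes 120 N, or if a joint passes its speed limit or range.

## Working session

There is one attempt and no reset: what is moved stays moved. The work goes in short steps, Python scripts to look and compute and a tool call to move; the robot and the scene stay as the last step left them, time stands still between calls to the robot, and variables do not carry over. Pictures are saved under pics/ and viewed, about 8 in all and at most 12, crops included, and the job is handed in when it is done.

Besides the shell and the picture viewer there is one more tool, called after "Request:" as name(argument=value, ...) on one line, values as JSON. move_arm: Moves the arm, as the interface text tells. Its arguments: {"type":"object","properties":{"deltas":{"type":"string"},"squeeze":{"type":"number"}},"required":["deltas"]}

```bash
mkdir -p pics; ls; python3 - <<'E'
from workcell import sensors, imaging, order, arm
import cv2,numpy as np
s=sensors.observe();print({k:np.round(v,3).tolist() for k,v in s.items()})
for n in("scene","top"):
    c=imaging.capture(n);cv2.imwrite(f"pics/{n}0.png",c["color"]);np.savez(f"{n}.npz",**c)
    print(n,c["camera_matrix"].round(1).tolist(),c["extrinsics"].round(3).tolist())
E
```

```text
pics
{'clock': 0.0, 'joint_positions': [69.964, 18.44, -4.014, 83.175, 1.294, 78.542, -3.261], 'qvel': [0.038, -0.061, -0.069, 0.05, -0.036, 0.067, -0.027], 'joint_torque': [0.0, -49.358, -0.382, -31.433, 0.013, 0.012, 0.0], 'tool_pos': [0.231, -0.607, 0.23], 'orientation': [[0.356, -0.001, 0.935], [-0.935, 0.002, 0.356], [-0.002, -1.0, -0.0]], 'force': [-0.533, 0.223, -0.35], 'moment': [-0.01, 0.079, -0.021], 'width': 0.085}
scene [[368.5, 0.0, 321.8], [0.0, 368.5, 203.9], [0.0, 0.0, 1.0]] [[-0.794, -0.335, 0.507, 0.12], [-0.607, 0.41, -0.68, 0.638], [0.02, -0.848, -0.529, 0.505], [0.0, 0.0, 0.0, 1.0]]
top [[486.7, 0.0, 321.7], [0.0, 486.7, 202.2], [0.0, 0.0, 1.0]] [[0.046, -0.978, 0.204, 0.359], [-0.999, -0.045, 0.012, 0.025], [-0.002, -0.204, -0.979, 1.038], [0.0, 0.0, 0.0, 1.0]]
```

View pics/scene0.png

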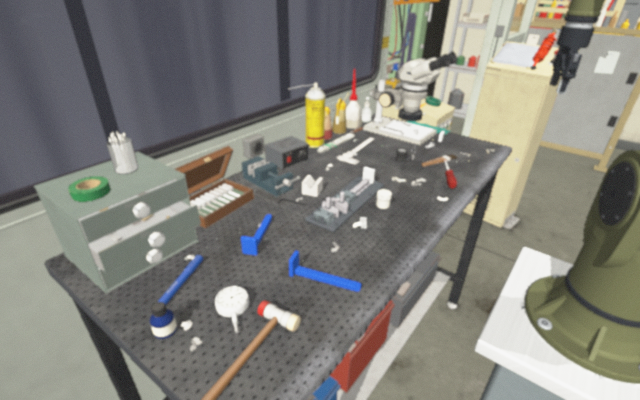

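View pics/top0.png

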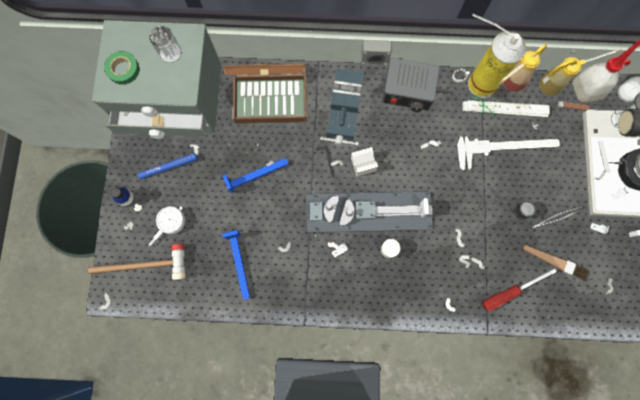

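The fixture is the dark plate at top-view (370,212): keeper at left (316,210), disc at (340,210) and the bar's plate at right (425,207). Possible confusions are the blue bars at (257,173) and (238,265) and the grey vise at (344,105). The jar is at (391,248) and the V-block at (364,160). Next is a close crop to check the choice.

```bash
python3 - <<'E'
import cv2
a=cv2.imread("pics/top0.png")[180:250,295:445]
b=cv2.imread("pics/scene0.png")[155:235,295:405]
cv2.imwrite("pics/c1.png",cv2.resize(a,None,fx=5.3,fy=5.3,interpolation=cv2.INTER_CUBIC))
cv2.imwrite("pics/c2.png",cv2.resize(b,None,fx=7,fy=7,interpolation=cv2.INTER_CUBIC))
E
```

```text
(no output)
```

View pics/c1.png

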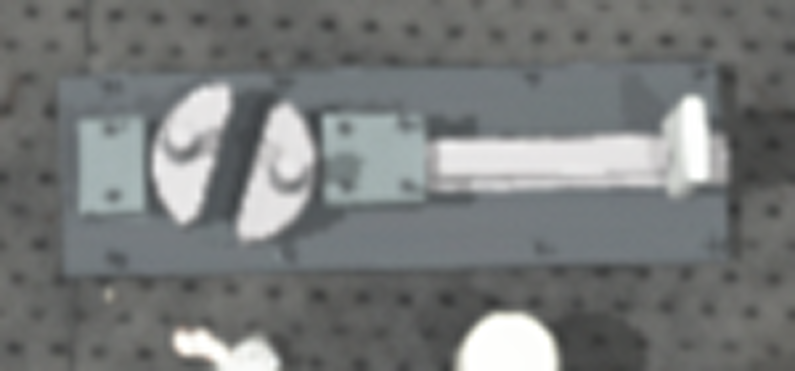

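View pics/c2.png

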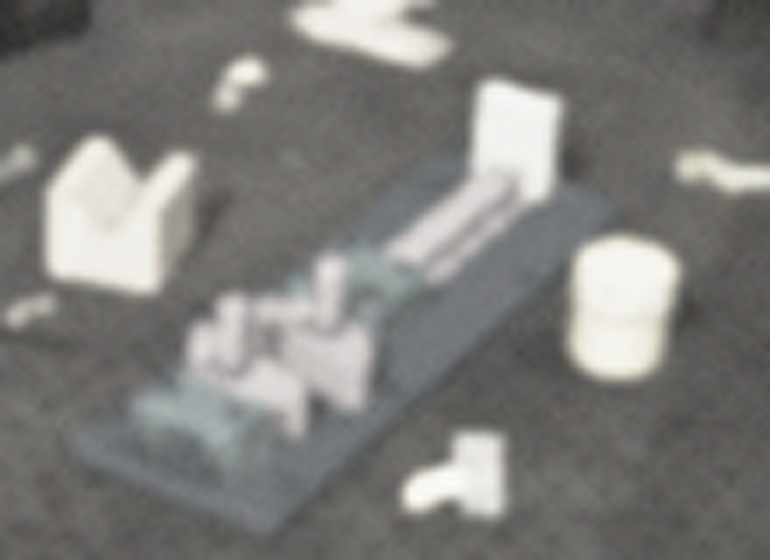

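The crops confirm the choice: silver disc with its slot roughly across, crop pegs near (185,145) and (290,175), guide at (375,155), plate at (688,145). Now I fit the pose and overlay a model in both cameras.

```bash
cat >h.py <<'E'
import numpy as np,cv2
from scipy.optimize import least_squares
def cam(n):
    d=np.load(n);return d["camera_matrix"],d["extrinsics"]
def proj(P,K,E):
    p=(np.linalg.inv(E)@np.c_[P,np.ones(len(P))].T)[:3];q=K@p;return (q[:2]/q[2]).T
def ray(uv,K,E,z):
    d=E[:3,:3]@np.linalg.inv(K)@[*uv,1];o=E[:3,3];return o+d*(z-o[2])/d[2]
def L2W(f,P):
    P=np.atleast_2d(P).astype(float);c,s=np.cos(f[2]),np.sin(f[2])
    return np.c_[f[0]+c*P[:,0]-s*P[:,1],f[1]+s*P[:,0]+c*P[:,1],P[:,2]]
def W2L(f,p):
    c,s=np.cos(f[2]),np.sin(f[2]);d=np.array(p[:2])-f[:2];return np.array([c*d[0]+s*d[1],-s*d[0]+c*d[1]])
def overlay(img,roi,k,f,th,bx,K,E,out):
    x0,y0,x1,y1=roi;a=cv2.resize(img[y0:y1,x0:x1],None,fx=k,fy=k,interpolation=cv2.INTER_CUBIC)
    def pl(P,c,cl=True):
        q=((proj(L2W(f,P),K,E)-[x0,y0]+.5)*k-.5);cv2.polylines(a,[np.round(q).astype(int)],cl,c,1,cv2.LINE_AA)
    t=np.linspace(0,2*np.pi,40);C=lambda x,y,r,z:np.c_[x+r*np.cos(t),y+r*np.sin(t),0*t+z]
    pl([[-.2,-.042,.008],[.07,-.042,.008],[.07,.042,.008],[-.2,.042,.008]],(0,255,255))
    pl([[-.116,-.018,.03],[-.076,-.018,.03],[-.076,.018,.03],[-.116,.018,.03]] if 0 else [[-.076,-.018,.03],[-.036,-.018,.03],[-.036,.018,.03],[-.076,.018,.03]],(255,0,255))
    pl(C(0,0,.032,.026),(0,255,0))
    R=np.array([[np.cos(th),-np.sin(th)],[np.sin(th),np.cos(th)]])
    for s,c in((1,(0,0,255)),(-1,(255,0,0))):
        p=R@[0,s*.022];pl(C(*p,.0055,.052),c);pl(C(*p,.0055,.026),c)
        q=(R@np.array([[-.03,.03],[s*.0085]*2])).T;pl(np.c_[q,[.026]*2],(0,255,0),False)
    for x in(bx,bx-.008): pl([[x,-.016,.052],[x,.016,.052],[x,.016,.01],[x,-.016,.01]],(0,140,255))
    cv2.imwrite(out,a)
E
python3 - <<'E'
from h import *
K,E=cam("top.npz")
px=lambda a:(np.array(a,float)+.5)/5.3-.5+[295,180]
obs=px([(58,75),(722,62),(733,262),(65,277)])
P=np.array([[.07,-.042,.008],[-.2,-.042,.008],[-.2,.042,.008],[.07,.042,.008]])
r=least_squares(lambda f:(proj(L2W(f,P),K,E)-obs).ravel(),[.5,0,1.57]);f=r.x
print(f,np.round(r.fun,2))
for n,a,z in(("disc c",(235,162),.026),("slotL",(232,85),.026),("slotL2",(188,222),.026),("slotR",(278,100),.026),("slotR2",(238,240),.026),("plate top",(690,97),.052),("pl",(692,190),.03)):
    w=ray(px(a),K,E,z);print(n,w.round(4),W2L(f,w).round(4))
np.save("f.npy",f)
th=1.29
overlay(cv2.imread("pics/top0.png"),(295,180,445,250),5.3,f,th,-.176,K,E,"pics/o1.png")
overlay(cv2.imread("pics/scene0.png"),(295,155,405,235),7,f,th,-.176,*cam("scene.npz"),"pics/o2.png")
a=cv2.imread("pics/o1.png");b=cv2.imread("pics/o2.png");b=cv2.resize(b,None,fx=.4,fy=.4) if 0 else b
cv2.imwrite("pics/o.png",np.vstack([a[30:300,:770],b[150:480]]))
E
```

```text
[ 5.53340246e-01 -5.46216852e-04  1.63839676e+00] [ 0.51 -0.12 -0.41 -0.3   0.14  0.28 -0.24  0.14]
disc c [ 5.538e-01 -1.000e-04  2.600e-02] [ 0.0004 -0.0005]
slotL [0.5852 0.0023 0.026 ] [ 0.0007 -0.032 ]
slotL2 [0.5287 0.0176 0.026 ] [0.0198 0.0233]
slotR [ 0.5799 -0.0164  0.026 ] [-0.0176 -0.0255]
slotR2 [ 0.5224 -0.0025  0.026 ] [0.0001 0.031 ]
plate top [ 0.5828 -0.1761  0.052 ] [-0.1772 -0.0176]
pl [ 0.5501 -0.1815  0.03  ] [-0.1803  0.0155]
```

View pics/o.png

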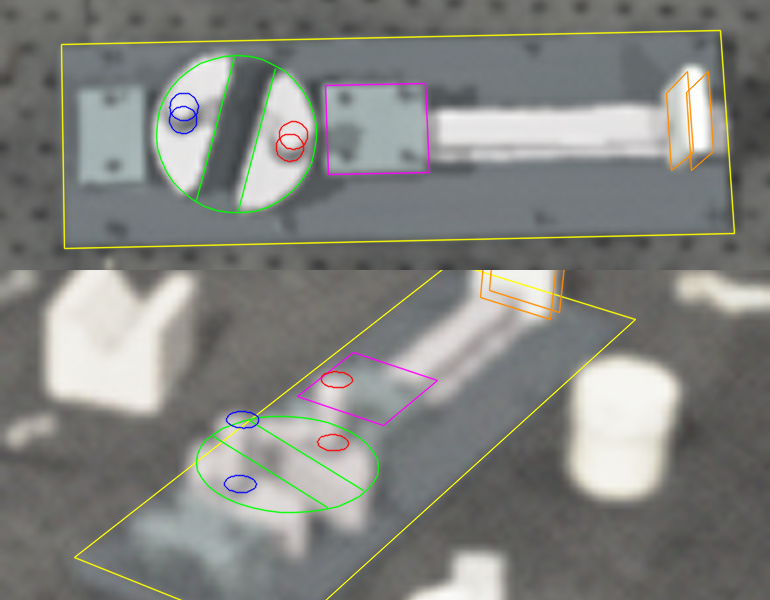

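Top overlay agrees within about 1 px: slot angle ≈1.29 rad, bar x ≈ -0.175. The scene view agrees within about 2 mm. Plan: push the guide-side peg (red) in a straight chord, clockwise, with the shut fingers' z-face.

```bash
cat >>h.py <<'E'
def togo(pl,ang=None,f=None):
    "pl: target in lock frame (m); prints shift in tool axes cm, turn about tool y for z at lock angle ang (deg)"
    from workcell import sensors
    f=np.load("f.npy") if f is None else f
    s=sensors.observe();R=np.array(s["orientation"]);w=L2W(f,pl)[0]
    print("t",s["clock"],"world",w.round(4),"shift cm",(R.T@(w-s["tool_pos"])*100).round(2),"now lock",(W2L(f,s["tool_pos"])*1000).round(1),"z",np.round(s["tool_pos"][2],4),"F",np.round(s["force"],1))
    if ang is not None:
        a=np.degrees(np.arctan2(R[1,2],R[0,2]));print("turn",-((ang+np.degrees(f[2])-a+180)%360-180))
E
python3 -c "
from h import *
togo([-.0454,-.009,.12],37)"
```

```text
t 0.1 world [ 0.5654 -0.0452  0.12  ] shift cm [-40.58  11.1   51.24] now lock [-583.3  362.5] z 0.2303 F [-0.1  0.9  0.1]
turn -110.02670135105546
```

Request:
move_arm(deltas="0 -2 0 2.5 0;0 -3 0 3.8 0;0 -3 0 3.8 0;0 -3 0 3.8 0;0 -3 0 3.8 0;0 -3 0 3.8 0;0 -3 0 3.8 0;0 -3 0 3.8 0;0 -3 0 3.8 0;0 -3 0 3.8 0", squeeze=20)

```text
clock: 1.35
tool_pos: [0.4714, -0.2044, 0.231]
orientation: [[0.356, -0.0, 0.935], [-0.935, -0.0, 0.356], [0.0, -1.0, -0.0]]
force: [1.6, -0.6, 0.3]
width: -0.0003
```

Request:
move_arm(deltas="0 -3 0 3.8 0;0 -3 0 3.8 0;0 -3 0 3.8 0;0 0 1 0 -10;0 0 1 0 -10;0 0 1 0 -10;0 0 1 0 -10;0 0 1 0 -10;0 0 1 0 -10;0 0 1 0 -10")

```text
clock: 2.6
tool_pos: [0.5452, -0.0812, 0.1605]
orientation: [[1.0, -0.001, -0.02], [0.02, 0.0, 1.0], [-0.001, -1.0, 0.0]]
force: [0.5, -0.9, -0.1]
width: -0.0
```

Request:
move_arm(deltas="0 0 1 0 -10;0 0 1 0 -10;0 0 1 0 -10;0 0 0 0 -10;0 0 0 0 0;0 0 0 0 0")

```text
clock: 3.35
tool_pos: [0.5455, -0.0813, 0.1313]
orientation: [[0.758, -0.0, -0.652], [0.652, -0.0, 0.758], [-0.0, -1.0, 0.0]]
force: [-0.5, 0.1, 0.9]
width: 0.0
```

```bash
python3 -c "
from h import *
togo([-.0454,-.009,.038],37)"
```

```text
t 3.35 world [ 0.5654 -0.0452  0.038 ] shift cm [3.86 9.33 1.44] now lock [-80.   13.3] z 0.1313 F [-0.5  0.1  0.9]
turn -0.19639349322318367
```

Request:
move_arm(deltas="0 2 2.5 0.7 0;0 1.9 2.5 0.7 0;0 0 2 0 0;0 0 1.3 0 0;0 0 1 0 0;0 0 0 0 0")

```text
clock: 4.1
tool_pos: [0.5654, -0.0459, 0.0378]
orientation: [[0.757, -0.001, -0.653], [0.653, -0.0, 0.757], [-0.001, -1.0, 0.0]]
force: [0.2, 0.1, 0.6]
width: -0.0002
```

Request:
move_arm(deltas="0 0 0 0.5 0;0 0 0 0.5 0;0 0 0 0.5 0;0 0 0 0.5 0;0 0 0 0.4 0;0 0 0 0.4 0;0 0 0 0.4 0;0 0 0 0.3 0;0 0 0 0 0")

```text
clock: 5.22
tool_pos: [0.5428, -0.0195, 0.0384]
orientation: [[0.757, -0.0, -0.654], [0.654, -0.001, 0.757], [-0.001, -1.0, -0.001]]
force: [0.2, -4.1, -1.0]
width: -0.0
```

```bash
cat >look.py <<'E'
import sys,json;from h import *
from workcell import imaging
n,th,bx=sys.argv[1],float(sys.argv[2]),float(sys.argv[3]);f=np.load("f.npy")
c=imaging.capture("top");s=imaging.capture("scene")
overlay(c["color"],(295,180,445,250),5.3,f,th,bx,c["camera_matrix"],c["extrinsics"],"a.png")
overlay(s["color"],(295,155,405,235),7,f,th,bx,s["camera_matrix"],s["extrinsics"],"b.png")
raw=cv2.resize(c["color"][185:245,300:375],None,fx=4.5,fy=4.5,interpolation=cv2.INTER_CUBIC)
b=cv2.resize(cv2.imread("b.png"),None,fx=.55,fy=.55);a=cv2.imread("a.png")[:,:770]
h=max(len(b),len(raw));o=np.zeros((len(a)+h-140,770,3),np.uint8) if 0 else np.zeros((len(a)+h,770,3),np.uint8)
o[:len(a)]=a;o[len(a):len(a)+len(b),:b.shape[1]]=b
w=min(raw.shape[1],770-b.shape[1]);o[len(a):len(a)+len(raw),b.shape[1]:b.shape[1]+w]=raw[:,:w]
cv2.imwrite(f"pics/{n}.png",o[:,:]);cv2.imwrite(f"pics/{n}_top.png",c["color"]);togo([0,0,.05],37)
E
python3 look.py l1 0.2 -.176
```

```text
t 5.325 world [ 5.533e-01 -5.000e-04  5.000e-02] shift cm [ 1.99 -1.17  0.72] now lock [-17.8  11.6] z 0.0383 F [-0.3 -3.2 -1.3]
turn -0.045578774482493145
```

View pics/l1.png

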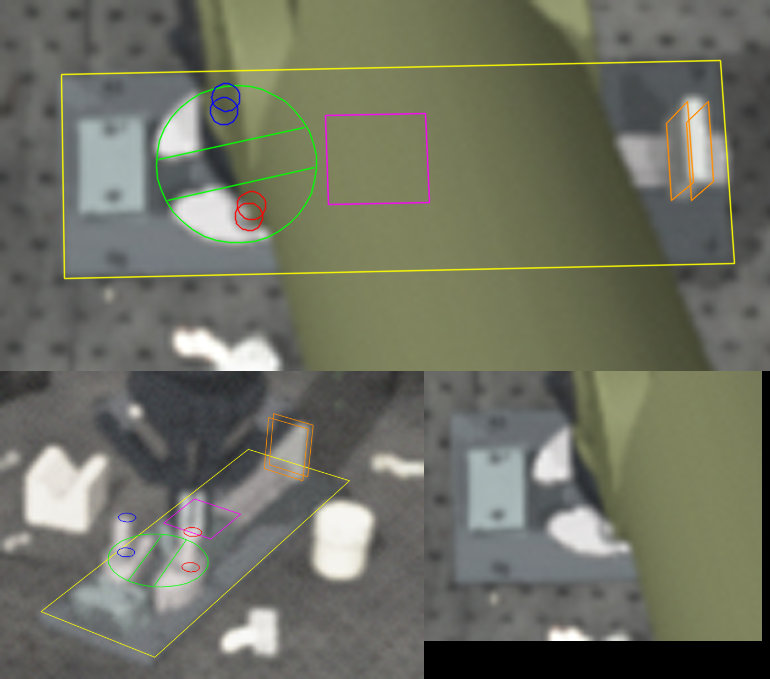

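Request:
move_arm(deltas="0 0 0 0.2 0;0 0 0 0.15 0;0 0 0 0 0;0 0 0 0 0")

```text
clock: 5.82
tool_pos: [0.5412, -0.0154, 0.0384]
orientation: [[0.756, 0.001, -0.654], [0.654, 0.001, 0.756], [0.001, -1.0, -0.0]]
force: [2.2, -0.7, -2.3]
width: -0.0
```

```bash
python3 -c "
from h import *
togo([0,0,.05],37)"
```

```text
t 5.825 world [ 5.533e-01 -5.000e-04  5.000e-02] shift cm [ 1.89 -1.16  0.33] now lock [-14.   13.1] z 0.0384 F [ 2.2 -0.7 -2.3]
turn -0.009431542346817423
```

Request:
move_arm(deltas="0 0 0 -1 0;0 0 0 -2 0;0 -1 -4 -4 0;0 -3 -5 -5 0;0 -5 0 -3 0;0 -5 0 -3 0;0 0 0 0 0")

```text
clock: 6.7
tool_pos: [0.5481, -0.2415, 0.1184]
orientation: [[0.764, -0.002, -0.645], [0.645, -0.003, 0.764], [-0.003, -1.0, -0.001]]
force: [-0.0, 0.9, -0.6]
width: -0.0
```

```bash
python3 look.py l2 0.0 -.175
```

```text
t 6.8 world [ 5.533e-01 -5.000e-04  5.000e-02] shift cm [15.46  6.9  17.54] now lock [-233.1   18.6] z 0.1188 F [0.4 0.5 0.1]
turn -0.19567570038100257
```

View pics/l2.png

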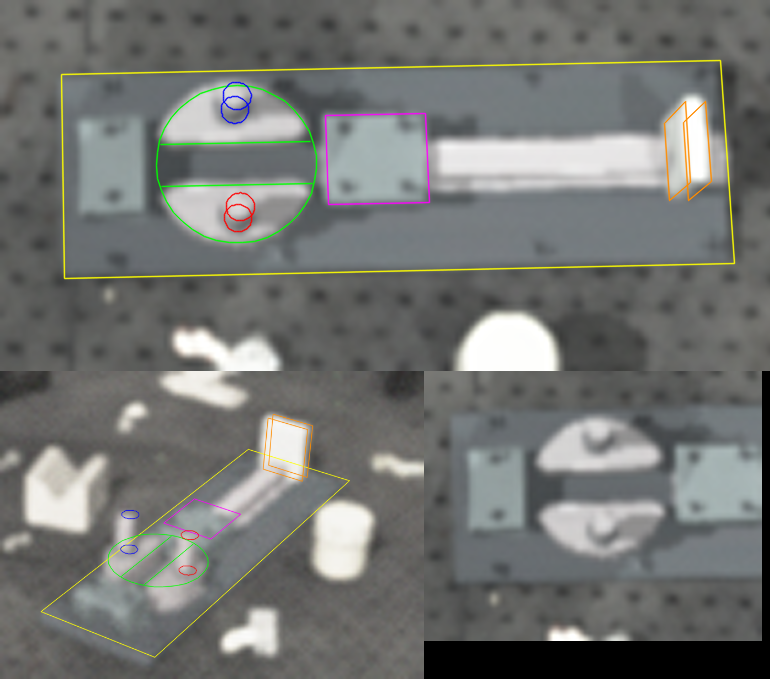

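The slot lies along the bar (edges at crop rows ~140 and ~184, parallel to the frame within about 0.03 rad). The bar still stands at x ≈ -0.175. Now to the plate.

Request:
move_arm(deltas="0 0 0 0 10;0 0 0 0 10;0 0 0 0 10;0 0 0 0 7;0 0 0 0 0")

```text
clock: 7.42
tool_pos: [0.5515, -0.2311, 0.119]
orientation: [[0.997, 0.0, -0.071], [0.071, 0.001, 0.997], [0.0, -1.0, 0.001]]
force: [-0.4, 0.3, -0.5]
width: -0.0
```

```bash
python3 -c "
from h import *
togo([-.215,-.0005,.03],0)"
```

```text
t 7.425 world [ 0.5684 -0.215   0.03  ] shift cm [1.79 8.9  1.48] now lock [-229.9   17.4] z 0.119 F [-0.4  0.3 -0.5]
turn 0.22199714851035424
```

Request:
move_arm(deltas="0 1 3 0.7 0.2;0 0.8 3 0.8 0;0 0 2 0 0;0 0 0.9 0 0;0 0 0 0 0")

```text
clock: 8.05
tool_pos: [0.5673, -0.2173, 0.0298]
orientation: [[0.998, -0.001, -0.064], [0.064, 0.0, 0.998], [-0.001, -1.0, 0.0]]
force: [-0.5, 0.7, -0.7]
width: 0.0005
```

Request:
move_arm(deltas="0 0 0 0.8 0;0 0 0 0.8 0;0 0 0 0.6 0;0 0 0 0.6 0;0 0 0 0.6 0;0 0 0 0.8 0;0 0 0 0.8 0;0 0 0 0.8 0;0 0 0 0.8 0")

```text
clock: 9.18
tool_pos: [0.5634, -0.1504, 0.03]
orientation: [[0.998, -0.0, -0.064], [0.064, -0.0, 0.998], [-0.0, -1.0, -0.0]]
force: [-0.6, -2.3, 1.4]
width: -0.0003
```

```bash
python3 -c "
from h import *
togo([-.095,-.0005,.03],0)"
```

```text
t 9.175 world [ 0.5603 -0.0953  0.03  ] shift cm [ 0.03 -0.    5.52] now lock [-150.2    0. ] z 0.03 F [-0.6 -2.3  1.4]
turn -0.21815397457638142
```

Request:
move_arm(deltas="0 0 0 0.6 0;0 0 0 0.6 0;0 0 0 0.6 0;0 0 0 0.6 0;0 0 0 0.6 0;0 0 0 0.6 0;0 0 0 0.5 0;0 0 0 0.4 0;0 0 0 0.3 0;0 0 0 0 0")

```text
clock: 10.42
tool_pos: [0.5602, -0.1024, 0.0298]
orientation: [[0.998, -0.0, -0.064], [0.064, 0.001, 0.998], [-0.0, -1.0, 0.001]]
force: [-0.2, -0.2, 0.2]
width: -0.0
```

```bash
python3 -c "
from h import *
togo([-.095,-.0005,.03],0)"
```

```text
t 10.425 world [ 0.5603 -0.0953  0.03  ] shift cm [ 0.05 -0.02  0.71] now lock [-102.1   -0. ] z 0.0298 F [-0.2 -0.2  0.2]
turn -0.2027244941762092
```

Request:
move_arm(deltas="0 0 0 0.2 0;0 0 0 0.2 0;0 0 0 0.15 0;0 0 0 0 0")

```text
clock: 10.92
tool_pos: [0.56, -0.0973, 0.03]
orientation: [[0.998, -0.0, -0.064], [0.064, 0.0, 0.998], [-0.0, -1.0, 0.0]]
force: [0.5, -0.3, 1.3]
width: -0.0001
```

Request:
move_arm(deltas="0 0 0 0.1 0;0 0 0 0.1 0;0 0 0 0 0")

```text
clock: 11.3
tool_pos: [0.5599, -0.0954, 0.03]
orientation: [[0.998, -0.0, -0.064], [0.064, 0.0, 0.998], [-0.0, -1.0, 0.0]]
force: [-0.0, -0.5, 0.4]
width: 0.0001
```

Request:
move_arm(deltas="0 0 0 0.1 0;0 0 0 0.1 0;0 0 0 0 0")

```text
clock: 11.68
tool_pos: [0.5598, -0.094, 0.03]
orientation: [[0.998, 0.0, -0.063], [0.063, -0.001, 0.998], [0.0, -1.0, -0.001]]
force: [-0.1, -2.6, -0.4]
width: 0.0001
```

Request:
move_arm(deltas="0 0 0 0.1 0;0 0 0 0 0")

```text
clock: 11.92
tool_pos: [0.5598, -0.094, 0.03]
orientation: [[0.998, 0.0, -0.063], [0.063, -0.002, 0.998], [0.0, -1.0, -0.002]]
force: [1.0, -5.9, 0.0]
width: -0.0002
```

Request:
move_arm(deltas="0 0 0 0.1 0;0 0 0 0 0")

```text
clock: 12.18
tool_pos: [0.5598, -0.0939, 0.0301]
orientation: [[0.998, 0.0, -0.062], [0.062, -0.003, 0.998], [0.0, -1.0, -0.003]]
force: [1.1, -6.7, -0.3]
width: 0.0001
```

The tool has stopped at the expected place with the force rising, so the bar is home. Back off and check.

Request:
move_arm(deltas="0 0 0 -0.8 0;0 0 0 -2 0;0 0 -2 -3 0;0 0 -4 -4 0;0 0 -4 -4 0;0 0 0 -4 0;0 0 0 0 0;0 0 0 0 0")

```text
clock: 13.18
tool_pos: [0.5707, -0.2689, 0.1294]
orientation: [[0.998, -0.001, -0.063], [0.063, 0.002, 0.998], [-0.001, -1.0, 0.002]]
force: [-0.1, 1.0, -0.7]
width: -0.0
```

```bash
python3 look.py l3 0.0 -.076
```

```text
t 13.275 world [ 5.533e-01 -5.000e-04  5.000e-02] shift cm [-1.000e-02  7.990e+00  2.676e+01] now lock [-267.7    0.4] z 0.1295 F [0.2 0.2 0. ]
turn -37.117109326603526
```

View pics/l3.png

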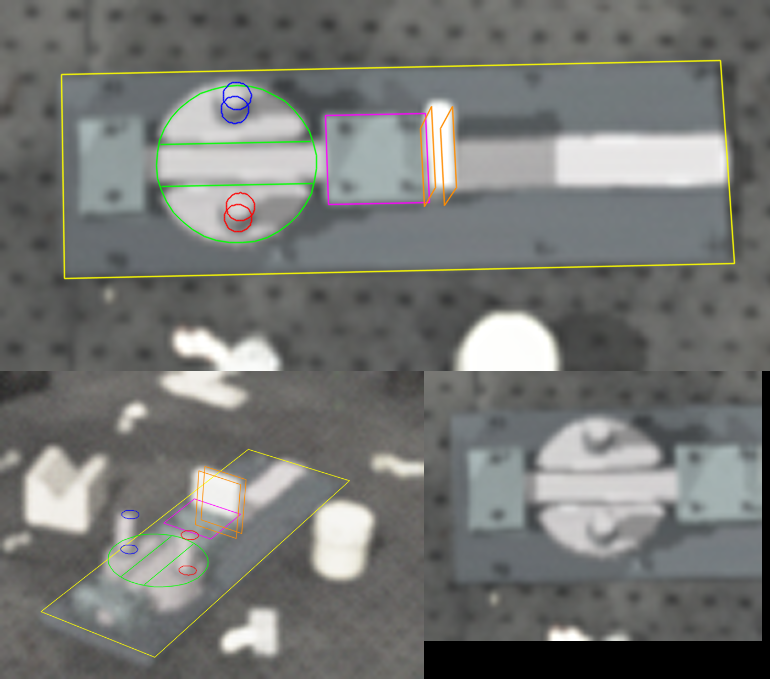

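The bar runs through the slot into the keeper. Its plate, crop (440,150), rests on the guide where the home model lies. The disc is aligned, and the jar, V-block and bracket are unmoved.

```bash
python3 -c "
from workcell import order;print(order.hand_in())"
```

```text
the job is handed in; nothing more can be done
None
```

The fixture looks locked and the job is handed in, at about 13.3 s of the 48 s allowed; the hand-in gave no verdict.

- **Disc:** I pushed the guide-side peg clockwise with the shut fingertips, turning the slot from about 1.29 rad to about 0 (within roughly 0.03 rad).
- **Bar:** I pushed it by its plate until it stopped, with the push force rising to about 7 N and no further motion. The tool stood within about 2 mm of where the geometry puts home.
- **Last pictures:** After backing off, the top view shows the bar through the slot and in the keeper, and the plate against the guide. The jar, V-block and bracket had not visibly moved. The hex key was outside those crops, so I did not check it separately. The robot was clear of everything.
- **Small disagreement:** The scene camera's overlay was off by about 1 to 1.5 px (around 2 mm), which is within the stated calibration. No check failed.

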